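# Refit the back plate on a library self-service terminal's foot

### The job

Refit the blue back plate on the grey terminal foot: lift it by its handle, find the two locating pins with its holes (round hole on the thick pin, slot on the thin pin) and lower it gently, without forcing or dropping it, until it lies flush on the foot, then let go. The pins' cross slide is locked somewhere along its travel, so feel for the pins if need be, and leave the book, the mug and the screwdriver where they are.

Things in the scene. Friction and masses are not known exactly. Their poses are not given: they have to be found in the camera images.
- plate: Blue back plate, 110 mm (its x) by 180 mm (its y), 8 mm thick, about 0.45 kg, flat on the desk; two through holes. Origin: centre of its underside, z up. Black bridge handle on its middle: a bar 14 mm wide (x) and 84 mm long (y), 50 to 66 mm above the underside, on posts at y = +36 and -36 mm (each 12 mm along y). Grip the bar across x.
- round_hole (a point): Centre of the plate's round hole, 17.6 mm across, small chamfer, at plate x = 0, y = +60 mm, at the level of the underside; axes as the plate's. It goes on the thick pin.
- slot_hole (a point): Centre of the plate's slot, 11.6 mm (x) by 15.6 mm (y), small chamfer, at plate x = 0, y = -60 mm, at the level of the underside; axes as the plate's. It goes on the thin pin.
- foot: Terminal foot: grey housing fixed to the desk, 160 mm (its x) by 240 mm (its y), flat top 50 mm high. Origin: centre of its underside, z up. Two steel pins stick out of black slots in its top, thick one at y = +60 mm, thin one at y = -60 mm, both at the same x in this frame. That x is anywhere from -14 to +14 mm, differs each time and is not reported.
- foot_top (a point): Centre of the foot's top, 50 mm above the desk; axes as the foot's. The pins (16 and 10 mm across) rise 30 mm above this level, flat tops, tip bevelled 1.5 mm wide by 2.5 mm high. Their common cross slide (along x) is locked and holds about 60 N sideways. Fully home, the plate's underside lies at this level and the pins stick 22 mm out of the plate.
- book: Bystander: closed yellow book lying flat, 120 by 180 by 28 mm; origin at the centre of its underside.
- mug: Bystander: white mug, 80 mm across, 95 mm high; origin at the centre of its underside.
- screwdriver: Bystander: screwdriver lying on the desk; origin at the middle of its length, near the desk.
Mind the look-alikes: they are no part of the job. What is meant by the plate is not pink, and is the smaller of those in its own colour.

How it is judged:
At the end, for the whole second after the job is handed in: The plate lies flush on the foot over both pins and at rest: underside within 2 mm of the housing's top, tilted less than 1.4 degrees, its centre within 18 mm (x) and 6 mm (y) of the foot's centre, the round hole at the +y end, and nothing holds it (z of plate in the frame of foot between 0.047 and 0.052 m and x of plate in the frame of foot between -0.018 and 0.018 m and y of plate in the frame of foot between -0.006 and 0.006 m and y of round_hole in the frame of foot above 0.05 m and angle between plate's own z axis and vertical below 0.025 rad and linear speed of plate below 0.01 m/s and angular speed of plate below 0.05 rad/s); the robot touches nothing.
It fails at once if the plate is forced: it presses on the foot or its pins with more than 80 N (contact force between plate and foot above 80 N).
It fails at once if the plate is dropped: it moves faster than 0.25 m/s while within 25 mm of the foot's top and round the pins (x of plate in the frame of foot between -0.05 and 0.05 m and y of plate in the frame of foot between -0.05 and 0.05 m and z of plate in the frame of foot between 0.045 and 0.075 m and linear speed of plate above 0.25 m/s).
It fails at once if the book is shifted more than 30 mm (distance of book from where it was at the start of the episode above 0.03 m).
It fails at once if the mug is shifted more than 30 mm (distance of mug from where it was at the start of the episode above 0.03 m).
It fails at once if the screwdriver is shifted more than 30 mm (distance of screwdriver from where it was at the start of the episode above 0.03 m).
It also fails if it takes over 61 s, if anything falls off the work surface, if the arm or the gripper's body presses on something with over 40 N, if the wrist force passes 120 N, or if a joint passes its speed limit or range.

### The arm

A 6-joint arm with a two-finger parallel gripper is mounted at the origin on the work surface. World frame = base frame: x ahead of the robot, y to its left, z up, the work surface at z = 0. Lengths are in m, angles in rad, forces in N, time in s.
With the tool pointing down it reaches from about 0.35 to 0.775 m from the base axis. Payload 7.3 kg.
Tool frame: the origin (TCP) lies midway between the tips of the shut fingers; the grasp point (between the pads) lies 19 mm behind it (tcp_to_grasp is the distance from the TCP to the grasp point, in m); z points along the fingers, y is the line along which they close (so a half turn about z gives the same grasp; the last joint's range is limited). The gripper opens to 92 mm and grips with 3 to 60 N. Pads are 19 mm wide; open, the fingers measure 130 mm over their backs; the gripper's body (75 mm by 190 mm) begins 47 mm behind the grasp point.
Start: joints at [-1.38, 0.342, 1.524, -0, 1.275, -0.146], TCP at [0.174, -0.496, 0.227] pointing down, gripper open.
Joint ranges: [-2.53, 2.53], [-0.77, 2.02], [0.04, 2.7], [-1, 4.14], [0.28, 2.66], [-3.11, 3.11]. Speed limits (rad/s): [2.57, 2.57, 3.14, 3.14, 3.14, 3.14].

### API

Orientations are given as [roll, pitch, yaw] about the fixed x, y, z axes, in that order (R = Rz(yaw) Ry(pitch) Rx(roll)).
In Python, from cell import observe, read_camera, calibration, hand_in, tcp_to_grasp gives the robot as it stands.
- The arm moves only by the tool send_rows, never from a script. Its argument "targets" is a list of rows, each a list of 5 numbers: the opening, from 0 (shut) to 1 (fully open), then the shift along the world's x, y, z in m, then the turn about the world's z in rad. A call has 1 to 5 rows; each row shifts and turns the commanded pose from where the row before left it; what a row does not reach is not made up. A row lasts 1/10 s, in which the tool goes at most 50 mm and 8.59 degrees, less where a joint would pass 70% of its speed; a pose out of reach is approached as far as the arm can. A call is refused whole if a number of a shift passes 0.05 or a number of a turn 0.15, either way. A call with a gripper value outside its range is refused whole. The fingers move at their own pace and stop on an object; "grip_force" is the grip in N (left out, the last holds). Time passes only in rows, so rows that do not move let the fingers close. It gives the time, the measured TCP pose, the force, the opening and the grip force at its end, in the units of the state.
- observe(): the state, without advancing time (a new reading comes with each control period).
- read_camera(name): name is "scene" or "top" or "wrist"; returns (picture, depth): 480x640x3 uint8, red, green, blue; 480x640 float32, m along the optical axis (not along the pixel's ray), 0 where there is no reading.
- calibration(name): a dict with "intrinsics" (3x3 intrinsics, pixels), "k1" (the pictures are not rectified: a ray, as slopes to the right and down, at radius r is drawn at 1 + k1 r^2 times it, then the intrinsics apply), "world_to_cam" (4x4, takes a point from world to camera coordinates); the wrist camera has in their place "hand_eye" (4x4, takes a point from camera to tool coordinates, whose origin is the TCP and whose axes are the flange's). Camera axes: x right, y up, looking along -z (the intrinsics and any distortion apply to the point x, -y, -z); pixel columns grow to the right and rows downward; lengths in m; the calibration is good to about 2 mm. A picture is of the moment at which its call begins: read the wrist's pose just before it. calibration takes no time and is no camera call.
- hand_in(): hands the job in; it is judged then, once.
The state is a dict: "time": time; "qpos": joint angles; "qvel": joint speeds; "joint_efforts": joint torques, N m; "tool_pos": TCP position; "tool_rot": TCP orientation; "contact_force": force on the tool from outside, world axes, zero at the start; "torque": the same for the moment, N m; "opening": finger opening in m; "grip_force": force on a finger pad.
Only numpy, scipy, OpenCV 4.12 (cv2) and the standard library are available. Lean on these libraries where they do the work, as an engineer would, in place of code of your own. Each camera call takes 0.05 s, during which the arm holds its last target. There are 200 camera calls.

## Working session

There is one attempt and no reset: what is moved stays moved. The work goes in short steps, Python scripts to look and compute and a tool call to move; the robot and the scene stay as the last step left them, time stands still between calls to the robot, and variables do not carry over. Pictures are saved under pics/ and viewed, at most 10 in all, crops included, and the job is handed in when it is done.

Besides the shell and the picture viewer there is one more tool, called after "Call:" in YAML: its name, and indented under it one key for each argument. send_rows: Moves the arm, as the interface text tells. Its arguments: {"type":"object","properties":{"targets":{"type":"array","items":{"type":"array","items":{"type":"number"}}},"grip_force":{"type":"number"}},"required":["targets"]}

```bash
mkdir -p pics; cat > h.py <<'E'
import numpy as np, cv2
from cell import observe, read_camera, calibration, hand_in, tcp_to_grasp
def grab(n,f):
    p,d=read_camera(n); np.savez('pics/'+f+'.npz',p=p,d=d); cv2.imwrite('pics/'+f+'.png',p[:,:,::-1]); return p,d
def pts(n,uv,d,T=None):
    # pixels Nx2 + depth -> world
    c=calibration(n); K=np.array(c['intrinsics'],float); k1=c['k1']
    uv=np.asarray(uv,float); x=(uv[:,0]-K[0,2])/K[0,0]; y=(uv[:,1]-K[1,2])/K[1,1]
    X,Y=x.copy(),y.copy()
    for _ in range(20):
        s=1+k1*(X*X+Y*Y); X,Y=x/s,y/s
    P=np.c_[X*d,-Y*d,-d,np.ones(len(X))]
    M=np.linalg.inv(np.array(c['world_to_cam'])) if T is None else T@np.array(c['hand_eye'])
    return (P@M.T)[:,:3]
def cloud(n,f,T=None):
    z=np.load('pics/'+f+'.npz'); v,u=np.mgrid[:480,:640]
    return z['p'],pts(n,np.c_[u.ravel(),v.ravel()],z['d'].ravel(),T).reshape(480,640,3),z['d']
E
python3 - <<'E'
from h import *
print(observe(), tcp_to_grasp)
grab('top','top0'); grab('scene','scene0')
for n in('top','scene','wrist'): print(calibration(n))
E
```

```text
{'time': 0.0, 'qpos': array([-1.37999259e+00,  3.42731949e-01,  1.52503435e+00, -1.59852957e-05,
        1.27541963e+00, -1.46010334e-01]), 'qvel': array([ 1.68428404e-04, -5.07601741e-04,  3.26209920e-05,  7.22834973e-04,
       -5.21448118e-04, -9.95465877e-04]), 'joint_efforts': array([-8.68877196e-04, -4.31240416e+01, -2.44220889e+01,  7.16661592e-02,
        5.59264678e-02, -1.03914604e-04]), 'tool_pos': array([ 0.17343314, -0.49507778,  0.22603414]), 'tool_rot': array([-3.14001410e+00, -2.16686652e-04,  3.36818570e-01]), 'contact_force': array([ 0.0797103 ,  0.85662449, -1.09241308]), 'torque': array([-0.01678151,  0.01428746,  0.00674667]), 'grip_force': 0.0, 'opening': 0.09167549304550708} 0.0188
{'intrinsics': array([[465.70608514,   0.        , 313.89803164],
       [  0.        , 465.70608514, 237.46844156],
       [  0.        ,   0.        ,   1.        ]]), 'k1': 0.020087303522705127, 'world_to_cam': array([[-0.01851945, -0.99982081,  0.00392258, -0.10591603],
       [ 0.99853519, -0.01829587,  0.05091896, -0.53383836],
       [-0.05083807,  0.00485983,  0.99869508, -1.
[... 385 characters left out ...]
78746934,  0.16050071],
       [ 0.40057655, -0.6780858 ,  0.61622891, -1.39684706],
       [ 0.        ,  0.        ,  0.        ,  1.        ]])}
{'intrinsics': array([[370.89660999,   0.        , 318.31695381],
       [  0.        , 370.89660999, 234.70371178],
       [  0.        ,   0.        ,   1.        ]]), 'k1': -0.024750032383047824, 'hand_eye': array([[ 1.37278252e-03,  9.66330917e-01,  2.57298805e-01,
         6.94595634e-02],
       [ 9.99998399e-01, -1.62193698e-03,  7.56115138e-04,
        -1.20451398e-03],
       [ 1.14797988e-03,  2.57297355e-01, -9.66331596e-01,
        -1.57726027e-01],
       [ 0.00000000e+00,  0.00000000e+00,  0.00000000e+00,
         1.00000000e+00]])}
```

View pics/top0.png

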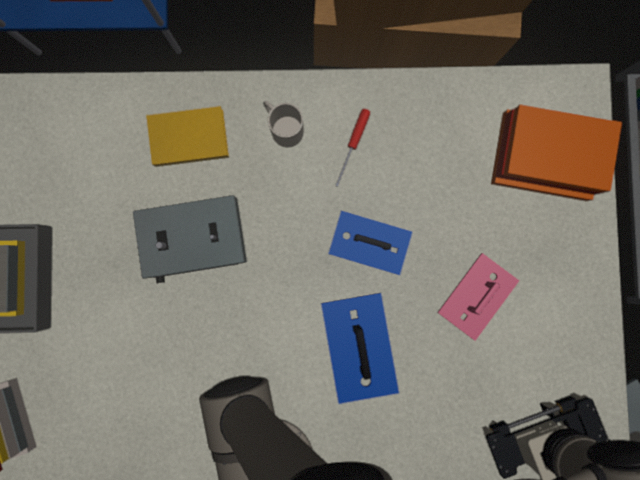

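View pics/scene0.png

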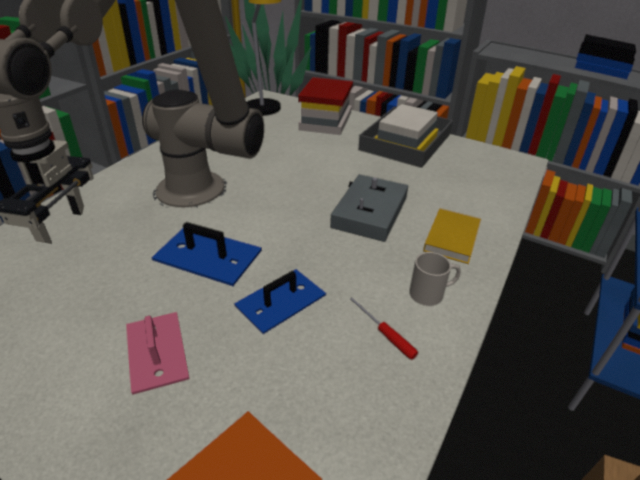

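The candidates are the blue plate at (370,242), the larger blue plate at (361,347) and the pink one at (478,296). The small blue one at (370,242) fits: it isn't pink and is the smaller of the two blues. I'll measure it and confirm with a crop.

```bash
python3 - <<'E'
from h import *
p,W,d=cloud('top','top0')
hsv=cv2.cvtColor(p,cv2.COLOR_RGB2HSV)
m=((hsv[...,0]>100)&(hsv[...,0]<125)&(hsv[...,1]>150)).astype(np.uint8); m[:195]=0
n,l,s,c=cv2.connectedComponentsWithStats(m)
for i in range(1,n):
    if s[i,4]<300: continue
    q=W[(l==i)&(d>0)]; r=cv2.minAreaRect((q[:,:2]*1000).astype(np.float32)); print(s[i],c[i],r,np.median(q[:,2]))
# foot top by height
mf=((W[...,2]>.042)&(W[...,2]<.056)&(d>0)).astype(np.uint8); mf[:, :100]=0; mf[:,270:]=0; mf[:180]=0; mf[300:]=0
mf=cv2.morphologyEx(mf,cv2.MORPH_OPEN,np.ones((3,3)))
n,l,s,c=cv2.connectedComponentsWithStats(mf)
for i in range(1,n):
    if s[i,4]<300: continue
    q=W[l==i]; r=cv2.minAreaRect((q[:,:2]*1000).astype(np.float32)); print('foot',s[i],r,cv2.boxPoints(r),np.median(q[:,2]))
a=cv2.resize(p[200:285,320:420],None,fx=4,fy=4,interpolation=cv2.INTER_CUBIC)
b=cv2.resize(p[190:290,125:255],None,fx=3,fy=3.4,interpolation=cv2.INTER_CUBIC)
cv2.imwrite('pics/crop0.png',np.hstack([a,b])[:,:,::-1])
E
```

```text
[ 330  212   81   62 2746] [369.98142753 242.6179898 ] ((517.8018798828125, -251.05374145507812), (174.30494689941406, 105.15010070800781), 72.47383117675781) 0.008242544791344564
[ 322  294   76  109 5413] [359.31646037 347.67356364] ((267.94122314453125, -219.10186767578125), (236.43321228027344, 141.66403198242188), 8.854105949401855) 0.011066351721942036
foot [ 133  195  111   83 6953] ((538.6635131835938, 177.62667846679688), (160.09246826171875, 240.02059936523438), 8.010126113891602) [[442.67505  285.3118  ]
 [476.12146   47.632977]
 [634.652     69.94156 ]
 [601.20557  307.6204  ]] 0.0499469366236136
```

View pics/crop0.png

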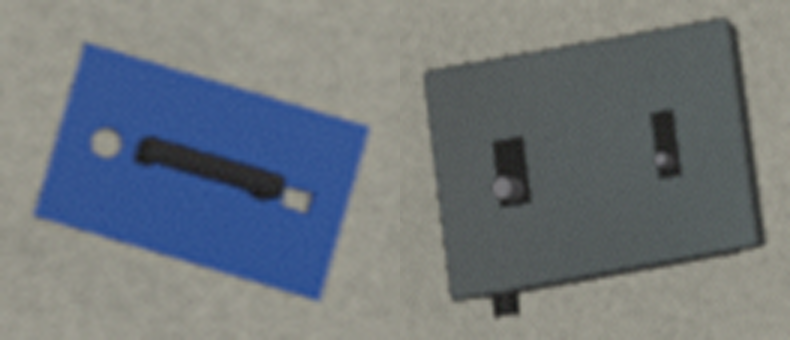

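The crop confirms it. The small blue plate at (370,242) measures about 110×180 mm, with the round hole at the left (+y) end and the slot at the right. On the foot, the thick pin is on the left at about (163,246) and the thin pin on the right. I'll hover over the plate for a wrist view.

Call:
send_rows:
  targets:
    - [1,0.0345,0.0244,0.004,0.093]
    - [1,0.0345,0.0244,0.004,0.093]
    - [1,0.0345,0.0244,0.004,0.093]
    - [1,0.0345,0.0244,0.004,0.093]
    - [1,0.0345,0.0244,0.004,0.093]

```text
time: 0.6
tool_pos: [0.3471, -0.3722, 0.2466]
tool_rot: [-3.141, -0.0, 0.805]
contact_force: [0.1, -0.1, 0.4]
opening: 0.0915
grip_force: 0.0
```

Call:
send_rows:
  targets:
    - [1,0.0345,0.0244,0,0.093]
    - [1,0.0345,0.0244,0,0.093]
    - [1,0.0345,0.0244,0,0.093]
    - [1,0.0345,0.0244,0,0.093]
    - [1,0.0345,0.0244,0,0.093]

```text
time: 1.1
tool_pos: [0.5196, -0.2501, 0.2464]
tool_rot: [-3.141, -0.0, 1.271]
contact_force: [-0.7, -0.9, 0.5]
opening: 0.092
grip_force: 0.0
```

Call:
send_rows:
  targets:
    - [1,0,0,0,0]
    - [1,0,0,0,0]
    - [1,0,0,0,0]

```text
time: 1.4
tool_pos: [0.5177, -0.252, 0.2464]
tool_rot: [-3.141, 0.0, 1.265]
contact_force: [0.1, -0.3, -0.6]
opening: 0.092
grip_force: 0.0
```

```bash
cat >> h.py <<'E'
from scipy.spatial.transform import Rotation as Ro
def wgrab(f):
    o=observe(); T=np.eye(4); T[:3,:3]=Ro.from_euler('xyz',o['tool_rot']).as_matrix(); T[:3,3]=o['tool_pos']
    grab('wrist',f); np.save('pics/'+f+'_T.npy',T); print(o['time'],o['tool_pos'],o['tool_rot'],o['contact_force']); return T
E
python3 - <<'E'
from h import *
wgrab('w0')
E
```

```text
1.4 [ 0.51770765 -0.25200512  0.24641344] [-3.14063127e+00  1.64232541e-04  1.26544109e+00] [ 0.06291211 -0.27172189 -0.60859312]
```

View pics/w0.png

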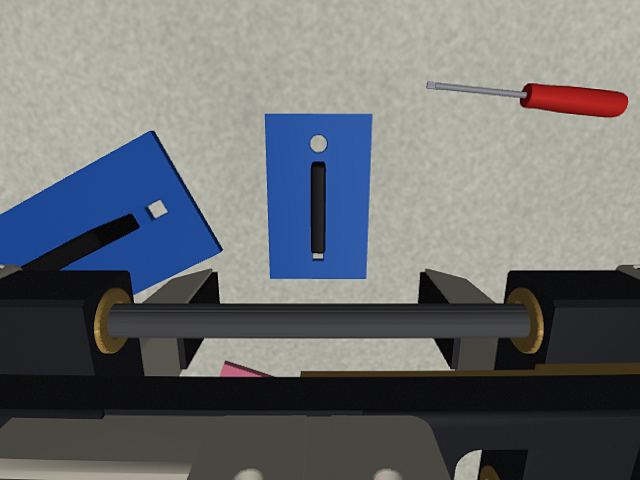

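The wrist view shows the plate upright in the image, corners at about (265,113) and (366,278), round hole at (318,143), slot at (318,255), and the handle bar along column 318. I'll measure from this, then look at the foot the same way before grasping.

```bash
cat >> h.py <<'E'
def onplane(uv,z,T):
    P0=pts('wrist',uv,np.full(len(uv),.1),T); P1=pts('wrist',uv,np.full(len(uv),.5),T)
    t=(z-P0[:,2])/(P1[:,2]-P0[:,2]); return P0+t[:,None]*(P1-P0)
E
python3 - <<'E'
from h import *
T=np.load('pics/w0_T.npy'); p,W,d=cloud('wrist','w0',T)
hsv=cv2.cvtColor(p,cv2.COLOR_RGB2HSV)
m=((hsv[...,0]>100)&(hsv[...,0]<125)&(hsv[...,1]>130)).astype(np.uint8); m[:,:250]=0;m[:,390:]=0;m[:100]=0;m[290:]=0
c=max(cv2.findContours(m,cv2.RETR_EXTERNAL,cv2.CHAIN_APPROX_NONE)[0],key=len)[:,0].astype(float)
X=onplane(c,.008,T)[:,:2]*1000; r=cv2.minAreaRect(X.astype(np.float32)); print(r)
cs,h=cv2.findContours(m,cv2.RETR_CCOMP,cv2.CHAIN_APPROX_NONE)
for k,cc in enumerate(cs):
    if h[0][k][3]>=0 and len(cc)>20: 
        (u,v),R=cv2.minEnclosingCircle(cc); print('hole',u,v,R,onplane([[u,v]],.008,T)[0])
b=(W[...,2]>.058)&(W[...,2]<.072)&(d>0); b[:,:290]=0;b[:,350:]=0;b[:140]=0;b[268:]=0
print('bar',cv2.minAreaRect((W[b][:,:2]*1000).astype(np.float32)),np.median(W[b],0)); print('platez',np.median(W[m>0],0))
E
```

```text
((517.1656494140625, -248.33624267578125), (178.84422302246094, 109.25601196289062), 72.4172592163086)
hole 317.5 210.0 49.206298828125 [ 0.51383516 -0.25814136  0.008     ]
hole 318.0 143.36842346191406 9.837135314941406 [ 0.53543547 -0.19114869  0.008     ]
bar ((517.985107421875, -247.96316528320312), (82.80219268798828, 13.427257537841797), 72.34159851074219) [ 0.51837014 -0.24613352  0.06540134]
platez [ 0.51950204 -0.23984739  0.00770953]
```

Call:
send_rows:
  targets:
    - [1,0.0017,0.045,0.005,0.045]
    - [1,0.0017,0.045,0.005,0.045]
    - [1,0.0017,0.045,0.005,0.045]
    - [1,0.0017,0.045,0.005,0.045]
    - [1,0.0017,0.045,0.005,0.045]

```text
time: 1.95
tool_pos: [0.5263, -0.0261, 0.2723]
tool_rot: [3.141, 0.0, 1.491]
contact_force: [1.5, -0.2, -0.2]
opening: 0.0919
grip_force: 0.0
```

Call:
send_rows:
  targets:
    - [1,0.0017,0.045,0.005,0.045]
    - [1,0.0017,0.045,0.005,0.045]
    - [1,0.0017,0.045,0.005,0.045]
    - [1,0.0017,0.045,0.005,0.045]
    - [1,0.0017,0.025,0.005,0.041]

```text
time: 2.45
tool_pos: [0.5351, 0.1803, 0.2972]
tool_rot: [3.141, -0.001, 1.714]
contact_force: [0.1, -0.8, 0.1]
opening: 0.0915
grip_force: 0.0
```

Call:
send_rows:
  targets:
    - [1,0,0,0,0]
    - [1,0,0,0,0]
    - [1,0,0,0,0]

```text
time: 2.75
tool_pos: [0.5355, 0.1767, 0.2966]
tool_rot: [-3.141, 0.001, 1.71]
contact_force: [-0.2, -0.6, -0.1]
opening: 0.0918
grip_force: 0.0
```

```bash
python3 - <<'E'
from h import *
wgrab('w1')
E
```

```text
2.75 [0.53550592 0.17673033 0.29658416] [-3.14116931e+00  5.23822838e-04  1.71007491e+00] [-0.24942873 -0.61029825 -0.10507874]
```

View pics/w1.png

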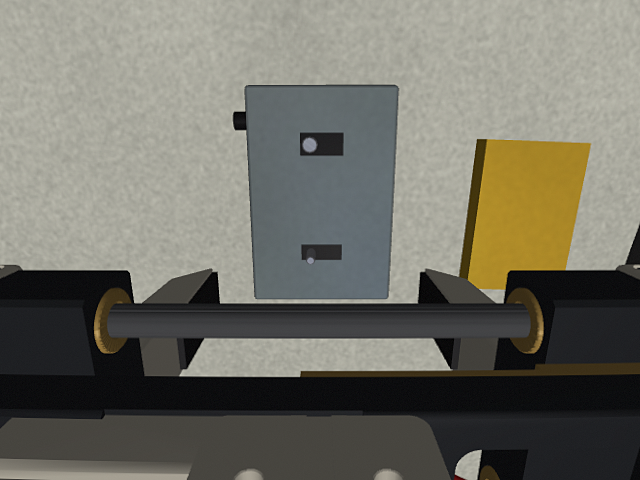

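The foot is seen squarely. The thick pin tip is at (310,145) and the thin pin tip at about (310,260), both left of their slot centres. I'll measure the pin tips next.

```bash
python3 - <<'E'
from h import *
T=np.load('pics/w1_T.npy'); p,W,d=cloud('wrist','w1',T)
g=cv2.cvtColor(p,cv2.COLOR_RGB2GRAY)
for (u0,u1,v0,v1) in((298,324,133,157),(300,322,243,268)):
    print(np.array(g[v0:v1:1,u0:u1:1])); print((1000*W[v0:v1:2,u0:u1:2,2]).astype(int))
mf=((W[...,2]>.046)&(W[...,2]<.054)&(d>0)).astype(np.uint8); mf[:,:240]=0;mf[:,405:]=0;mf[:75]=0;mf[302:]=0
c=max(cv2.findContours(mf,cv2.RETR_EXTERNAL,cv2.CHAIN_APPROX_NONE)[0],key=len)[:,0].astype(float)
print(cv2.minAreaRect((onplane(c,.05,T)[:,:2]*1000).astype(np.float32)),np.median(W[mf>0],0))
E
```

```text
[[108 107  26  30  31  33  33  33  34  34  32  34  34  35  33  33  34  34
   33  33  34  33  32  35  34  34]
 [110 111  15  25  27  29  28  28  28  28  27  27  27  28  29  27  28  29
   28  28  28  29  29  29  29  29]
 [110 110  16  27  30  29  29  29  28  29  29  28  29  30  28  31  30  33
   32  32  31  31  31  32  31  32]
 [111 110  17  30  30  30  29  26  27  29  33  43  40  28  31  27  29  30
   31  31  32  32  32  32  31  31]
 [110 111  17  27  30  27  28  36  51  53  62  79  58  51  52  48  34  29
   31  30  32  33  32  32  34  29]
 [109 110  20  26  29  27  37  63 100 105 137 140 130 110  82  65  49  34
   28  32  33  31  33  32  32  32]
 [111 109  17  26  29  37  63 107 141 138 151 153 152 145 132 109  62  46
   35  29  33  32  33  32  32  31]
 [110 110  17  24  35  66 107 139 148 143 142 143 147 150 151 142 111  63
   47  28  31  32  33  33  32  32]
 [110 110  18  26  39  87 147 148 141 141 142 142 141 145 148 151 143 102
   59  33  32  32  32  32  33  33]
 [110 109  17  26  52  99 155 148 144 141 140 141 141 142 145 148 151 131
   69  34  28  32  32  31  33  32]
 [110 108 
[... 4408 characters left out ...]
]
 [103 103 105 105 105 105 106 106 106 106 106 105 104 105 104 106 106 107
  107 107 106 106]]
[[49 50 48 50 49 48 49 50 48 49 50]
 [49 50 49 50 47 51 49 49 50 48 50]
 [48 51 49 51 49 49 50 50 50 49 50]
 [48 50 49 50 52 55 52 50 50 49 49]
 [48 49 49 49 58 62 61 55 51 50 50]
 [49 49 49 49 67 69 68 62 51 50 50]
 [50 50 49 63 76 76 75 70 48 50 49]
 [48 50 50 75 79 79 79 76 49 51 49]
 [49 48 50 77 80 78 79 78 50 48 49]
 [49 50 49 77 80 78 78 77 50 49 49]
 [49 49 50 50 78 79 79 49 49 49 49]
 [50 50 49 50 49 49 49 49 49 50 50]
 [50 49 48 48 50 50 48 49 49 50 50]]
((537.942626953125, 180.94927978515625), (158.82318115234375, 235.9562530517578), 8.126350402832031) [0.53752486 0.19294094 0.0496365 ]
```

```bash
python3 - <<'E'
from h import *
T=np.load('pics/w1_T.npy'); p,W,d=cloud('wrist','w1',T)
g=cv2.cvtColor(p,cv2.COLOR_RGB2GRAY).astype(float)
out=[]
for (u0,u1,v0,v1) in((301,324,134,155),(304,316,256,265)):
    w=(np.clip(g[v0:v1,u0:u1],115,145)-115); v,u=np.mgrid[v0:v1,u0:u1]
    c=[(w*u).sum()/w.sum(),(w*v).sum()/w.sum()]; X=onplane([c],.08,T)[0]; out.append(X); print(c,w.sum()/30,X, (np.linalg.inv(T)@np.r_[X,1])[:3])
D=out[0]-out[1]; print(np.linalg.norm(D),np.degrees(np.arctan2(-D[0],D[1])),'mid',(out[0]+out[1])/2)
T0=np.load('pics/w0_T.npy'); print('hole in tool',(np.linalg.inv(T0)@[.53543547,-.19114869,.008,1])[:3])
E
```

```text
[np.float64(309.2427433124644), np.float64(144.32640865110986)] 117.13333333333334 [0.51778026 0.23779095 0.08      ] [ 0.06304361 -0.00898538  0.21655499]
[np.float64(309.98716302952505), np.float64(260.3517329910141)] 25.966666666666665 [0.53465652 0.11899155 0.08      ] [-0.05694828 -0.00876527  0.21661775]
0.11999210674354464 8.085161547144502 mid [0.52621839 0.17839125 0.08      ]
hole in tool [ 0.06340993 -0.00115846  0.23840425]
```

Call:
send_rows:
  targets:
    - [1,-0.0018,-0.0425,-0.0167,-0.0447]
    - [1,-0.0018,-0.0425,-0.0167,-0.0447]
    - [1,-0.0018,-0.0425,-0.0167,-0.0447]
    - [1,-0.0018,-0.0425,-0.0167,-0.0447]
    - [1,-0.0018,-0.0425,-0.0167,-0.0447]

```text
time: 3.3
tool_pos: [0.5258, -0.0369, 0.2128]
tool_rot: [3.141, 0.0, 1.485]
contact_force: [0.5, 0.4, -0.1]
opening: 0.0917
grip_force: 0.0
```

Call:
send_rows:
  targets:
    - [1,-0.0018,-0.0425,-0.0167,-0.0447]
    - [1,-0.0018,-0.0425,-0.0167,-0.0447]
    - [1,-0.0018,-0.0425,-0.0167,-0.0447]
    - [1,-0.0018,-0.0425,-0.0167,-0.0447]
    - [1,-0.0018,-0.0425,-0.0167,-0.0447]

```text
time: 3.8
tool_pos: [0.5163, -0.2495, 0.1292]
tool_rot: [3.141, 0.0, 1.261]
contact_force: [0.9, 0.0, -0.2]
opening: 0.0916
grip_force: 0.0
```

Call:
send_rows:
  targets:
    - [1,0,0,0,0]
    - [1,0,0,0,0]

```text
time: 4.0
tool_pos: [0.5163, -0.248, 0.1292]
tool_rot: [-3.14, -0.001, 1.262]
contact_force: [0.3, -0.3, 0.0]
opening: 0.092
grip_force: 0.0
```

Call:
send_rows:
  targets:
    - [1,0.001,0,-0.03,0.002]
    - [1,0,0,-0.03,0]
    - [1,0,0,-0.02,0]
    - [1,0,0,-0.01,0]
    - [1,0,0,0,0]

```text
time: 4.5
tool_pos: [0.5181, -0.2455, 0.0393]
tool_rot: [-3.14, -0.001, 1.269]
contact_force: [0.3, -0.8, 0.4]
opening: 0.0918
grip_force: 0.0
```

Call:
send_rows:
  targets:
    - [0.3,0,0,0,0]
    - [0.2,0,0,0,0]
    - [0,0,0,0,0]
    - [0,0,0,0,0]
    - [0,0,0,0,0]
  grip_force: 40

```text
time: 5.0
tool_pos: [0.5187, -0.2466, 0.0401]
tool_rot: [3.141, 0.0, 1.268]
contact_force: [-0.7, -0.7, -0.3]
opening: 0.0563
grip_force: 0.0
```

Call:
send_rows:
  targets:
    - [0,0,0,0,0]
    - [0,0,0,0,0]
    - [0,0,0,0,0]
    - [0,0,0,0,0]
    - [0,0,0,0,0]

```text
time: 5.5
tool_pos: [0.5185, -0.2465, 0.0397]
tool_rot: [3.142, -0.0, 1.268]
contact_force: [-0.0, -0.5, -1.0]
opening: 0.0161
grip_force: 0.0
```

Call:
send_rows:
  targets:
    - [0,0,0,0,0]
    - [0,0,0,0,0]
    - [0,0,0,0,0]

```text
time: 5.8
tool_pos: [0.5186, -0.2466, 0.0397]
tool_rot: [3.141, 0.0, 1.268]
contact_force: [1.0, 0.5, 0.1]
opening: 0.0137
grip_force: 40.0
```

Call:
send_rows:
  targets:
    - [0,0,0,0.005,0]
    - [0,0,0,0.01,0]
    - [0,0,0,0.02,0]
    - [0,0,0,0.03,0]
    - [0,0,0,0.03,0]

```text
time: 6.3
tool_pos: [0.518, -0.2461, 0.1358]
tool_rot: [-3.14, -0.0, 1.268]
contact_force: [1.1, -0.6, -4.9]
opening: 0.0138
grip_force: 40.0
```

Call:
send_rows:
  targets:
    - [0,0,0,0.025,0]
    - [0,0,0,0.015,0]
    - [0,0,0,0,0]
    - [0,0,0,0,0]

```text
time: 6.7
tool_pos: [0.5181, -0.2463, 0.1745]
tool_rot: [-3.141, -0.0, 1.268]
contact_force: [-0.3, -0.1, -5.6]
opening: 0.0137
grip_force: 40.0
```

```bash
python3 - <<'E'
from h import *
wgrab('w2'); print(observe()['opening'])
E
```

```text
6.7 [ 0.51810305 -0.24625644  0.17449101] [-3.14113473e+00 -1.37438431e-04  1.26779491e+00] [-0.25636086 -0.06939944 -5.62646896]
0.013556915320362848
```

View pics/w2.png

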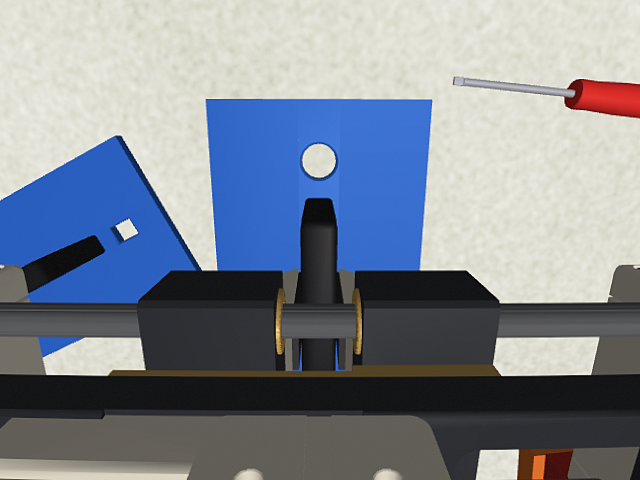

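The plate is held level, with the round hole clearly visible at (319,161) and the far edge from (207,99) to (432,99). Next I'll get its pose in the tool frame.

```bash
python3 - <<'E'
from h import *
T=np.load('pics/w2_T.npy'); p,W,d=cloud('wrist','w2',np.eye(4))  # tool frame
hsv=cv2.cvtColor(p,cv2.COLOR_RGB2HSV)
m=((hsv[...,0]>100)&(hsv[...,0]<125)&(hsv[...,1]>130)).astype(np.uint8); m[:,:203]=0;m[:,436:]=0;m[268:]=0
q=W[(m>0)&(d>0)&(d<.3)]; A=np.c_[q[:,:2],np.ones(len(q))]; k=np.linalg.lstsq(A,q[:,2],rcond=None)[0]; print('plane',k)
I=np.eye(4); z=k[2]
E=lambda uv: onplane(np.asarray(uv,float),.0317,I)[:,:2]*1000
cs,h=cv2.findContours(m,cv2.RETR_CCOMP,cv2.CHAIN_APPROX_NONE)
for i,c in enumerate(cs):
    if h[0][i][3]>=0 and 60<len(c)<200:
        e=E(c[:,0]); (cx,cy),(a,b),t=cv2.fitEllipse(e.astype(np.float32)); print('hole tool mm',cx,cy,a,b)
top=[];L=[];R=[]
for u in range(215,425): top.append([u,np.argmax(m[:,u])])
for v in range(105,262):
    r=np.where(m[v])[0]; L.append([r[0]-.5,v]);R.append([r[-1]+.5,v])
t=E(top);l=E(L);r=E(R)
ft=np.polyfit(t[:,1],t[:,0],1);fl=np.polyfit(l[:,0],l[:,1],1);fr=np.polyfit(r[:,0],r[:,1],1)
print('top edge',ft,'L',fl,'R',fr)
E
```

```text
plane [0.00205406 0.00290942 0.0317217 ]
hole tool mm 58.39344024658203 -0.27948877215385437 17.692289352416992 17.842288970947266
top edge [-4.54103050e-03  8.76498863e+01] L [ 3.37414219e-03 -5.52817431e+01] R [2.84043387e-03 5.42351866e+01]
```

Call:
send_rows:
  targets:
    - [0,0.0006,0.015,0,0.032]
    - [0,0.0006,0.03,0,0.032]
    - [0,0.0006,0.036,0,0.032]
    - [0,0.0006,0.036,0,0.032]
    - [0,0.0006,0.036,0,0.032]

```text
time: 7.25
tool_pos: [0.5206, -0.0912, 0.1736]
tool_rot: [-3.139, -0.001, 1.43]
contact_force: [0.8, -0.3, -4.7]
opening: 0.0132
grip_force: 40.0
```

Call:
send_rows:
  targets:
    - [0,0.0006,0.036,0,0.032]
    - [0,0.0006,0.036,0,0.032]
    - [0,0.0006,0.036,0,0.032]
    - [0,0.0006,0.036,0,0.032]
    - [0,0.0006,0.036,0,0.032]

```text
time: 7.75
tool_pos: [0.5233, 0.0887, 0.1738]
tool_rot: [-3.139, -0.0, 1.591]
contact_force: [0.4, 0.4, -5.2]
opening: 0.0133
grip_force: 40.0
```

Call:
send_rows:
  targets:
    - [0,0.0006,0.036,0,0.032]
    - [0,0.0006,0.036,0,0.032]
    - [0,0.0006,0.0143,0,0.032]
    - [0,0.0006,0.007,0,0.032]
    - [0,0,0,-0.01,0]

```text
time: 8.25
tool_pos: [0.5274, 0.1804, 0.165]
tool_rot: [3.14, 0.0, 1.718]
contact_force: [1.3, -0.5, -4.2]
opening: 0.0137
grip_force: 40.0
```

Call:
send_rows:
  targets:
    - [0,0,0,-0.015,0]
    - [0,0,0,-0.005,0]
    - [0,0,0,0,0]
    - [0,0,0,0,0]
    - [0,0,0,0,0]

```text
time: 8.75
tool_pos: [0.5274, 0.1794, 0.1453]
tool_rot: [3.14, 0.0, 1.715]
contact_force: [-0.8, 0.2, -5.5]
opening: 0.0135
grip_force: 40.0
```

```bash
python3 - <<'E'
from h import *
wgrab('w3')
p=np.load('pics/w3.npz')['p']; cv2.imwrite('pics/w3c.png',cv2.resize(p[80:280,190:450],None,fx=3,fy=3,interpolation=cv2.INTER_CUBIC)[:,:,::-1])
E
```

```text
8.75 [0.52740926 0.17943192 0.14532151] [3.14033425e+00 3.96221711e-06 1.71509966e+00] [-0.81732829  0.21480559 -5.45377036]
```

View pics/w3c.png

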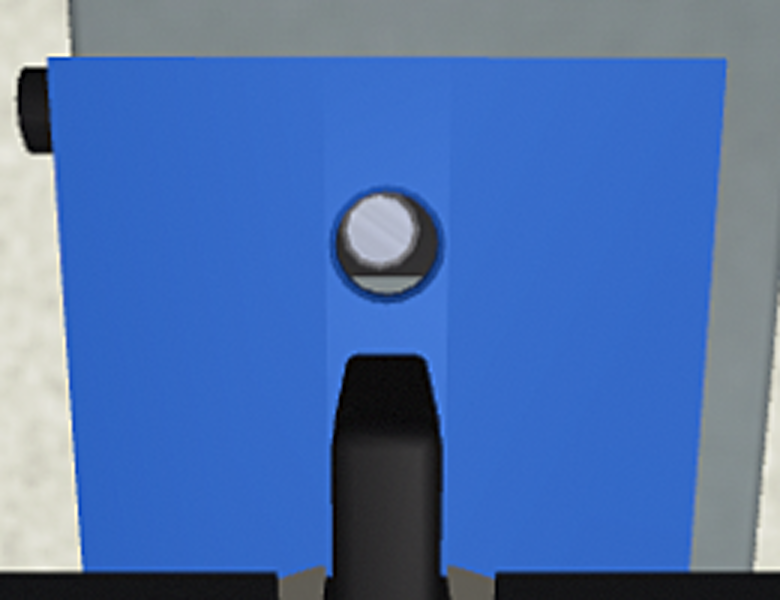

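The thick pin tip shows through the round hole, pin at about (317,157) and hole centre at about (319,161), so only a small correction is needed. I'll compute it precisely.

```bash
cat > m.py <<'E'
from h import *
import sys
f=sys.argv[1]
T=np.load(f'pics/{f}_T.npy'); p,W,d=cloud('wrist',f,np.eye(4)); I=np.eye(4)
hsv=cv2.cvtColor(p,cv2.COLOR_RGB2HSV); g=cv2.cvtColor(p,cv2.COLOR_RGB2GRAY)
b=((hsv[...,0]>100)&(hsv[...,0]<125)&(hsv[...,1]>130)).astype(np.uint8)
cs,h=cv2.findContours(b,cv2.RETR_CCOMP,cv2.CHAIN_APPROX_NONE)
c=[c for i,c in enumerate(cs) if h[0][i][3]>=0 and 60<len(c)<200 and abs(c[:,0,0].mean()-319)<20][0]
H=cv2.fitEllipse(onplane(c[:,0].astype(float),.0317,I)[:,:2].astype(np.float32)*1000)
tz=T[2,3]-.080
u0,v0,ww,hh=cv2.boundingRect(c); gm=((g>150)&(hsv[...,1]<60)).astype(np.uint8); k=np.zeros_like(gm);k[v0:v0+hh,u0:u0+ww]=1
c2=max(cv2.findContours(gm*k,cv2.RETR_EXTERNAL,cv2.CHAIN_APPROX_NONE)[0],key=len)
P=cv2.fitEllipse(onplane(c2[:,0].astype(float),tz,I)[:,:2].astype(np.float32)*1000)
print('hole',H,'pin',P)
e=np.array(P[0])-np.array(H[0]); print('tool corr mm',e,'world',T[:2,:2]@e)
E
python3 m.py w3
```

```text
hole ((58.33412551879883, 0.4254738688468933), (17.195295333862305, 17.39266586303711), 96.63807678222656) pin ((58.93904495239258, -0.9360809326171875), (12.17657470703125, 12.363033294677734), 136.57154846191406)
tool corr mm [ 0.60491943 -1.3615548 ] world [-1.43439143  0.40283654]
```

Call:
send_rows:
  targets:
    - [0,-0.0014,0.0004,-0.01,0]
    - [0,0,0,-0.008,0]
    - [0,0,0,-0.004,0]
    - [0,0,0,0,0]
    - [0,0,0,0,0]

```text
time: 9.3
tool_pos: [0.5255, 0.1802, 0.1226]
tool_rot: [-3.141, 0.0, 1.716]
contact_force: [0.1, -0.3, -4.8]
opening: 0.0139
grip_force: 40.0
```

```bash
cat >> m.py <<'E'
b[:,:203]=0;b[:,436:]=0;b[268:]=0
E=lambda uv: onplane(np.asarray(uv,float),.0317,I)[:,:2]*1000
L=[];R=[]
for v in range(110,262):
    r=np.where(b[v])[0]; L.append([r[0]-.5,v]);R.append([r[-1]+.5,v])
t=E([[u,np.argmax(b[:,u])] for u in range(215,425)]);l=E(L);r=E(R)
print('edges',np.polyfit(t[:,1],t[:,0],1),np.polyfit(l[:,0],l[:,1],1),np.polyfit(r[:,0],r[:,1],1))
q=W[(b>0)&(d>0)&(d<.3)]; print('plane',np.linalg.lstsq(np.c_[q[:,:2],np.ones(len(q))],q[:,2],rcond=None)[0])
E
python3 -c "
from h import *
wgrab('w4')"; python3 m.py w4; python3 m.py w3|tail -2
```

```text
9.3 [0.52553415 0.18022642 0.12260238] [-3.14144808e+00  3.10568082e-05  1.71586445e+00] [ 0.09187429 -0.267455   -4.83381048]
hole ((58.38613510131836, 0.44711294770240784), (16.975988388061523, 17.217649459838867), 172.58444213867188) pin ((57.862945556640625, 0.9651906490325928), (12.207077026367188, 12.272911071777344), 62.476531982421875)
tool corr mm [-0.52318954  0.5180777 ] world [ 0.58826803 -0.44280077]
edges [-8.04355350e-04  8.77504971e+01] [-1.08600277e-03 -5.44407274e+01] [1.53094914e-03 5.51129351e+01]
plane [0.00345043 0.00313827 0.03171476]
edges [-3.65110398e-04  8.77588517e+01] [-7.39312033e-04 -5.44498658e+01] [1.74666710e-03 5.50996241e+01]
plane [0.00481445 0.0040475  0.03168338]
```

Call:
send_rows:
  targets:
    - [0,0.0004,-0.0005,0,-0.003]
    - [0,0,0,-0.001,0]
    - [0,0,0,-0.001,0]
    - [0,0,0,-0.001,0]
    - [0,0,0,-0.001,0]

```text
time: 9.85
tool_pos: [0.5259, 0.1797, 0.1187]
tool_rot: [3.142, 0.0, 1.713]
contact_force: [-0.5, -0.5, -5.6]
opening: 0.0138
grip_force: 40.0
```

Call:
send_rows:
  targets:
    - [0,0,0,-0.001,0]
    - [0,0,0,-0.001,0]
    - [0,0,0,0,0]

```text
time: 10.15
tool_pos: [0.5258, 0.1797, 0.1165]
tool_rot: [-3.141, 0.0, 1.713]
contact_force: [-1.3, 0.0, -5.7]
opening: 0.0135
grip_force: 40.0
```

Call:
send_rows:
  targets:
    - [0,0,0,-0.001,0]
    - [0,0,0,-0.001,0]
    - [0,0,0,-0.001,0]
    - [0,0,0,-0.001,0]
    - [0,0,0,0,0]

```text
time: 10.65
tool_pos: [0.5258, 0.1797, 0.1126]
tool_rot: [-3.141, 0.0, 1.713]
contact_force: [0.8, 0.1, -5.0]
opening: 0.014
grip_force: 40.0
```

```bash
python3 -c "
from h import *
wgrab('w5');print(observe()['torque'])"; python3 m.py w5
```

```text
10.65 [0.52581556 0.17966132 0.11257093] [-3.14138607e+00  3.88821856e-05  1.71280940e+00] [ 0.80669787  0.06353067 -4.9816011 ]
[-0.01604561 -0.05013912  0.01230209]
hole ((58.44514083862305, 0.4487890601158142), (17.08763885498047, 17.15972137451172), 156.8816680908203) pin ((58.43186950683594, 0.667968213558197), (12.33674430847168, 12.393326759338379), 33.5761604309082)
tool corr mm [-0.01327133  0.21917915] world [0.21885106 0.01788405]
edges [-2.49809431e-04  8.77619142e+01] [-4.68604281e-04 -5.45008794e+01] [2.01281722e-03 5.50796425e+01]
plane [0.00305828 0.00375298 0.03172927]
```

Both pins are in, about 7 mm deep and centred to 0.2 mm, with no contact force. I'll lower it the rest of the way.

Call:
send_rows:
  targets:
    - [0,0.0002,0,-0.002,0]
    - [0,0,0,-0.002,0]
    - [0,0,0,-0.002,0]
    - [0,0,0,-0.002,0]
    - [0,0,0,-0.001,0]

```text
time: 11.2
tool_pos: [0.526, 0.1796, 0.1034]
tool_rot: [-3.141, 0.0, 1.713]
contact_force: [0.6, 0.2, -6.0]
opening: 0.0136
grip_force: 40.0
```

Call:
send_rows:
  targets:
    - [0,0,0,-0.002,0]
    - [0,0,0,-0.002,0]
    - [0,0,0,-0.002,0]
    - [0,0,0,-0.002,0]
    - [0,0,0,0,0]

```text
time: 11.7
tool_pos: [0.5259, 0.1796, 0.0954]
tool_rot: [-3.141, 0.0, 1.713]
contact_force: [-1.0, -2.4, -4.6]
opening: 0.0138
grip_force: 40.0
```

Call:
send_rows:
  targets:
    - [0,0,0,-0.001,0]
    - [0,0,0,-0.001,0]
    - [0,0,0,-0.001,0]
    - [0,0,0,-0.001,0]
    - [0,0,0,-0.0005,0]

```text
time: 12.2
tool_pos: [0.5261, 0.1797, 0.0911]
tool_rot: [-3.142, -0.0, 1.713]
contact_force: [-0.1, -0.1, -5.5]
opening: 0.0138
grip_force: 40.0
```

Call:
send_rows:
  targets:
    - [0,0,0,-0.0004,0]
    - [0,0,0,-0.0003,0]
    - [0,0,0,-0.0003,0]
    - [0,0,0,0,0]

```text
time: 12.6
tool_pos: [0.5261, 0.1797, 0.0902]
tool_rot: [3.142, -0.0, 1.713]
contact_force: [-0.6, -0.6, -4.8]
opening: 0.0137
grip_force: 40.0
```

Call:
send_rows:
  targets:
    - [0,0,0,-0.0003,0]
    - [0,0,0,-0.0003,0]
    - [0,0,0,0,0]

```text
time: 12.9
tool_pos: [0.5261, 0.1797, 0.0897]
tool_rot: [3.141, 0.0, 1.713]
contact_force: [-0.6, -0.4, -4.9]
opening: 0.0136
grip_force: 40.0
```

Call:
send_rows:
  targets:
    - [0,0,0,-0.0003,0]
    - [0,0,0,0,0]

```text
time: 13.1
tool_pos: [0.5261, 0.1797, 0.0897]
tool_rot: [3.141, 0.0, 1.713]
contact_force: [-2.5, 0.3, -0.7]
opening: 0.0134
grip_force: 40.0
```

The weight is now carried by the foot. I'll nudge down slightly, then let go.

Call:
send_rows:
  targets:
    - [0,0,0,-0.0002,0]
    - [0,0,0,0,0]

```text
time: 13.3
tool_pos: [0.5262, 0.1797, 0.0897]
tool_rot: [3.141, 0.0, 1.713]
contact_force: [-2.7, -0.9, 3.3]
opening: 0.0137
grip_force: 40.0
```

Call:
send_rows:
  targets:
    - [0.2,0,0,0,0]
    - [0.3,0,0,0,0]
    - [0.5,0,0,0,0]
    - [0.6,0,0,0,0]
    - [0.6,0,0,0,0]

```text
time: 13.8
tool_pos: [0.5262, 0.1797, 0.0891]
tool_rot: [3.141, -0.0, 1.713]
contact_force: [-0.5, -0.2, -0.2]
opening: 0.0458
grip_force: 0.0
```

Call:
send_rows:
  targets:
    - [0.7,0,0,0.01,0]
    - [0.7,0,0,0.02,0]
    - [0.7,0,0,0.04,0]
    - [0.7,0,0,0.04,0]
    - [0.7,0,0,0.04,0]

```text
time: 14.3
tool_pos: [0.5259, 0.1797, 0.2415]
tool_rot: [3.141, -0.0, 1.713]
contact_force: [0.7, 0.4, 0.1]
opening: 0.0643
grip_force: 0.0
```

Call:
send_rows:
  targets:
    - [0.7,0,0,0.04,0]
    - [0.7,0,0,0.02,0]
    - [0.7,0,0,0,0]
    - [0.7,0,0,0,0]

```text
time: 14.7
tool_pos: [0.5259, 0.1796, 0.2991]
tool_rot: [3.141, -0.0, 1.713]
contact_force: [0.1, -0.3, -0.4]
opening: 0.0645
grip_force: 0.0
```

```bash
python3 - <<'E'
from h import *
T=wgrab('w6'); p,W,d=cloud('wrist','w6',T)
hsv=cv2.cvtColor(p,cv2.COLOR_RGB2HSV)
m=((hsv[...,0]>100)&(hsv[...,0]<125)&(hsv[...,1]>130)&(d>0)); q=W[m]; q=q[(q[:,2]>.04)&(q[:,2]<.08)]
print(len(q),'plane',np.linalg.lstsq(np.c_[q[:,:2]-q[:,:2].mean(0),np.ones(len(q))],q[:,2],rcond=None)[0])
E
```

```text
14.7 [0.52585844 0.17964628 0.2991452 ] [ 3.14126314e+00 -2.20211247e-06  1.71280827e+00] [ 0.07307868 -0.33582935 -0.41727954]
14815 plane [-0.00080076  0.00107832  0.05761042]
```

View pics/w6.png

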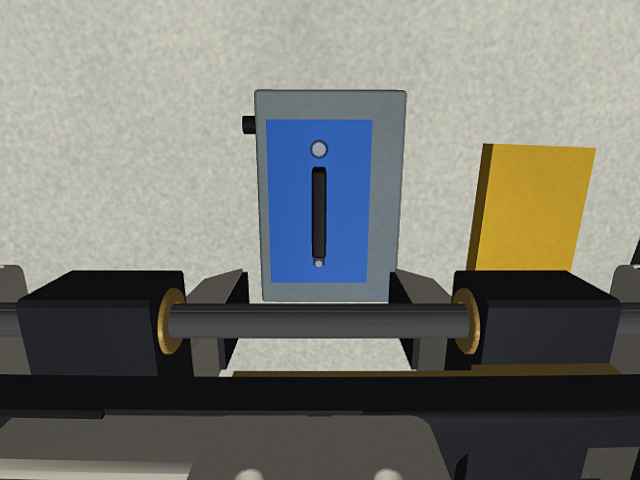

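The plate lies flush: its top is at 57.6 mm with no tilt. Both pins come through, the thick at (319,149) and the thin at (319,263), and the gripper is clear.

```bash
python3 -c "
from cell import hand_in
print(hand_in())"
```

```text
the job is handed in; nothing more can be done
None
```

The blue back plate lies flush on the foot with both pins through its holes (measured tilt about 0.1°), the gripper has let go and is clear, and I handed the job in at about 15 s; the verdict was not reported back.

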